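Sort the drawer spring buffers into strong and tired

ROBOT

A 6-joint arm with a two-finger parallel gripper is mounted at the origin on the work surface. World frame = base frame: x ahead of the robot, y to its left, z up, the work surface at z = 0. Lengths are in mm, angles in degrees, forces in N, time in s.
With the tool pointing down it reaches from about 300 to 850 mm from the base axis. Payload 4.2 kg.
Tool frame: the origin (TCP) lies at the very end of the fingers, on their centre line; the grasp point (between the pads) lies 19 mm behind it; z points along the fingers, y is the line along which they close (so a half turn about z gives the same grasp; the last joint's range is limited). The gripper opens to 91 mm and grips with 3 to 60 N. Pads are 32 mm wide; open, the fingers measure 118 mm over their backs; the gripper's body (76 mm by 178 mm) begins 60 mm behind the grasp point.
Start: joints at [-69.271, 18.312, 89.639, -0, 72.044, -1.146], TCP at [214.244, -533.613, 213.976] pointing down, gripper open.
Joint ranges: [-177.97, 177.97], [-48.28, 115.42], [12.27, 149.76], [-77.06, 257.06], [2.81, 150.46], [-146.56, 146.56]. Speed limits (degrees/s): [147.25, 147.25, 180, 180, 180, 180].

INTERFACE

Orientations are given as [roll, pitch, yaw] about the fixed x, y, z axes, in that order (R = Rz(yaw) Ry(pitch) Rx(roll)).
In Python, from workcell import * gives the robot as it stands.
- The arm moves only by the tool move_arm, never from a script. Its argument "motion" is a list of rows, each a list of 3 entries, a list of its own where there are three numbers: the finger opening in mm, from 0 to 91.2, then the shift along the world's x, y, z in units of 25 mm (1.0 is 25 mm), then the turn, a rotation vector about the world's x, y, z in units of 4 degrees (1.0 is 4 degrees). In form: [[grip, [x, y, z], [ax, ay, az]], ...]. A call has 1 to 20 rows; each row shifts and turns the commanded pose from where the row before left it; what a row does not reach is not made up. A row lasts 1/12 s, in which the tool goes at most 41.7 mm and 7.16 degrees, less where a joint would pass 70% of its speed; a pose out of reach is approached as far as the arm can. A call with a number of a shift or a turn outside -1 to 1 is refused whole. A call with a gripper value outside its range is refused whole. The fingers move at their own pace and stop on an object; "grip_force" is the grip in N (left out, the last holds). Time passes only in rows, so rows that do not move let the fingers close. It gives the time, the measured TCP pose, the force, the opening and the grip force at its end, in the units of the state.
- state(): the state, without advancing time (a new reading comes with each control period).
- grab_frame(name): name is "side" or "top"; returns the picture (384x512x3 uint8, blue, green, red); there is no depth.
- camera_info(name): a dict with "fx", "fy", "cx", "cy" (pixels), "rvec" (rotation vector, rad) and "tvec" (3), from world to camera coordinates, as OpenCV has them. Camera axes: x right, y down, z forward; pixel columns grow to the right and rows downward; lengths in mm; the calibration is good to about 2 mm. A picture is of the moment at which its call begins. camera_info takes no time and is no camera call.
- job_done(): hands the job in; it is judged then, once.
The state is a dict: "time_s": time; "qpos": joint angles; "qvel": joint speeds; "effort": joint torques, N m; "ee_pos": TCP position; "ee_rot": TCP orientation; "force": force on the tool from outside, world axes, zero at the start; "torque": the same for the moment, N m; "gripper_width": finger opening in mm; "gripper_force": force on a finger pad.
Only numpy, scipy, OpenCV 4.12 (cv2) and the standard library are available. Lean on these libraries where they do the work, as an engineer would, in place of code of your own. Each camera call takes 0.05 s, during which the arm holds its last target. There are 200 camera calls.

TASK

These three spring buffers came off the tool chest and look alike: find out by pushing their plungers which still have a strong spring and which have gone weak. Stand every strong one upright in the shallow square tray, put every weak one in the round tub, and leave the jar and the wrench where they are.

Things in the scene. Friction and masses are not known exactly. Their poses are not given: they have to be found in the camera images.
- buffer_a: spring buffer, loose, about 0.2 kg: steel barrel, diameter 32 mm, from 5 to 50 mm above the underside, on a 5 mm thick two-eared flange foot (60 mm along x, 34 mm along y); from its top stands a sprung plunger with a black cap, diameter 24 mm, 8 mm thick, cap top at 74 mm when free. Origin: centre of its underside, z up the barrel. All three look the same; at least one is strong and one weak
- plunger_a (a joint): how far the plunger of buffer_a is pushed in, m: 0 free, 0.014 fully in; it springs back when let go. A strong spring takes about 12 N to start moving and 18 N when fully in; a weak one 2 N to start and 3.5 N when fully in. Its end stop lies at 0 (weak) or 0.1 mm below 0 (strong), far finer than readings show
- buffer_b: spring buffer, loose, about 0.2 kg: steel barrel, diameter 32 mm, from 5 to 50 mm above the underside, on a 5 mm thick two-eared flange foot (60 mm along x, 34 mm along y); from its top stands a sprung plunger with a black cap, diameter 24 mm, 8 mm thick, cap top at 74 mm when free. Origin: centre of its underside, z up the barrel. All three look the same; at least one is strong and one weak
- plunger_b (a joint): how far the plunger of buffer_b is pushed in, m: 0 free, 0.014 fully in; it springs back when let go. A strong spring takes about 12 N to start moving and 18 N when fully in; a weak one 2 N to start and 3.5 N when fully in. Its end stop lies at 0 (weak) or 0.1 mm below 0 (strong), far finer than readings show
- buffer_c: spring buffer, loose, about 0.2 kg: steel barrel, diameter 32 mm, from 5 to 50 mm above the underside, on a 5 mm thick two-eared flange foot (60 mm along x, 34 mm along y); from its top stands a sprung plunger with a black cap, diameter 24 mm, 8 mm thick, cap top at 74 mm when free. Origin: centre of its underside, z up the barrel. All three look the same; at least one is strong and one weak
- plunger_c (a joint): how far the plunger of buffer_c is pushed in, m: 0 free, 0.014 fully in; it springs back when let go. A strong spring takes about 12 N to start moving and 18 N when fully in; a weak one 2 N to start and 3.5 N when fully in. Its end stop lies at 0 (weak) or 0.1 mm below 0 (strong), far finer than readings show
- tray: shallow square steel tray fixed on the bench, 170 x 170 mm outside, 30 mm high, walls 3 mm, floor 3 mm thick. Origin: centre of its underside; x and y along its sides
- tub: low round white plastic tub fixed on the bench, outside diameter 168 mm at the foot and 180 mm at the rim, 45 mm high, walls 3 mm, floor 4 mm thick. Origin: centre of its underside
- jar: bystander: glass jar with a steel lid, diameter 60 mm, 70 mm high. Origin: centre of its underside
- wrench: bystander: steel wrench lying flat, about 170 mm long along its x. Origin at its middle
Things that resemble listed ones, but are neither listed nor needed, are in the scene too. What is shaped like the buffer_c but turquoise or yellow is not meant.

How it is judged (in metres and radians):
At the end, for the whole second after the job is handed in: Each strong buffer stands in the square tray (origin within 80 mm of its centre along each side, under 20 mm up, tilt under 0.2 rad) and each weak one is in the round tub (origin within 85 mm of its axis, under 50 mm up), at rest. The judge knows the springs from their end stops (0.1 mm apart) (((value of joint plunger_a below -5e-05 m and x of buffer_a in the frame of tray between -0.08 and 0.08 m and y of buffer_a in the frame of tray between -0.08 and 0.08 m and z of buffer_a in the frame of tray below 0.02 m and angle between buffer_a's own z axis and vertical below 0.2 rad and linear speed of buffer_a below 0.02 m/s) or (value of joint plunger_a above -5e-05 m and horizontal distance between buffer_a and tub below 0.085 m and z of buffer_a in the frame of tub below 0.05 m and linear speed of buffer_a below 0.02 m/s)) and ((value of joint plunger_b below -5e-05 m and x of buffer_b in the frame of tray between -0.08 and 0.08 m and y of buffer_b in the frame of tray between -0.08 and 0.08 m and z of buffer_b in the frame of tray below 0.02 m and angle between buffer_b's own z axis and vertical below 0.2 rad and linear speed of buffer_b below 0.02 m/s) or (value of joint plunger_b above -5e-05 m and horizontal distance between buffer_b and tub below 0.085 m and z of buffer_b in the frame of tub below 0.05 m and linear speed of buffer_b below 0.02 m/s)) and ((value of joint plunger_c below -5e-05 m and x of buffer_c in the frame of tray between -0.08 and 0.08 m and y of buffer_c in the frame of tray between -0.08 and 0.08 m and z of buffer_c in the frame of tray below 0.02 m and angle between buffer_c's own z axis and vertical below 0.2 rad and linear speed of buffer_c below 0.02 m/s) or (value of joint plunger_c above -5e-05 m and horizontal distance between buffer_c and tub below 0.085 m and z of buffer_c in the frame of tub below 0.05 m and linear speed of buffer_c below 0.02 m/s))); the robot touches nothing.
It fails at once if the jar is moved more than 40 mm (distance of jar from where it was at the start of the episode above 0.04 m).
It fails at once if the wrench is moved more than 40 mm (distance of wrench from where it was at the start of the episode above 0.04 m).
It also fails if it takes over 70 s, if anything falls off the work surface, if the arm or the gripper's body presses on something with over 40 N, if the wrist force passes 120 N, or if a joint passes its speed limit or range.

## Working session

There is one attempt and no reset: what is moved stays moved. The work goes in short steps, Python scripts to look and compute and a tool call to move; the robot and the scene stay as the last step left them, time stands still between calls to the robot, and variables do not carry over. Pictures are saved under pics/ and viewed, at most 10 in all, crops included, and the job is handed in when it is done.

Besides the shell and the picture viewer there is one more tool, called after "Request:" as name(argument=value, ...), one argument or row to a line, values as JSON. move_arm: Moves the arm, as the interface text tells. Shifts and turns lie within -1 to 1; 1 stands for 25 mm of shift or 4 degrees of turn. Its arguments: {"type":"object","properties":{"motion":{"type":"array","items":{"type":"array"}},"grip_force":{"type":"number"}},"required":["motion"]}

```bash
mkdir -p pics; python3 - <<'E'
from workcell import *
import cv2
for n in("top","side"):
    cv2.imwrite(f"pics/{n}0.png",grab_frame(n)); print(n,camera_info(n))
print(state())
E
```

```text
top {'fx': 361.4848795397215, 'fy': 361.4848795397215, 'cx': 260.4362279979234, 'cy': 188.9157433724874, 'rvec': array([ 2.17201488, -2.1631799 ,  0.09699159]), 'tvec': array([ 18.13704986, 552.38018564, 929.69498996])}
side {'fx': 380.23643630613606, 'fy': 380.23643630613606, 'cx': 251.6958052089897, 'cy': 193.70755206181693, 'rvec': array([ 0.15247582, -2.85793305,  1.24641995]), 'tvec': array([ 554.20084885,   49.68994868, 1105.99348218])}
{'time_s': 0.1, 'qpos': array([-6.92714333e+01,  1.83475101e+01,  8.96987563e+01, -2.24229870e-03,
        7.20431920e+01, -1.14590134e+00]), 'qvel': array([-0.04443696, -0.01007213, -0.13845429, -0.03171496,  0.09301094,
       -0.00541018]), 'effort': array([ 2.11459633e-04, -4.13334024e+01, -2.32510847e+01,  7.28284568e-02,
        4.22334415e-02, -3.58363059e-05]), 'ee_pos': array([ 214.0626857 , -533.19141501,  213.21350976]), 'ee_rot': array([-1.79910517e+02,  3.42539743e-04,  2.18751613e+01]), 'force': array([ 0.32102048, -0.26035102, -0.11110913]), 'torque': array([-0.00234658,  0.01048819,  0.02299599]), 'gripper_force': 0.0, 'gripper_width': 91.421366126301}
```

View pics/top0.png

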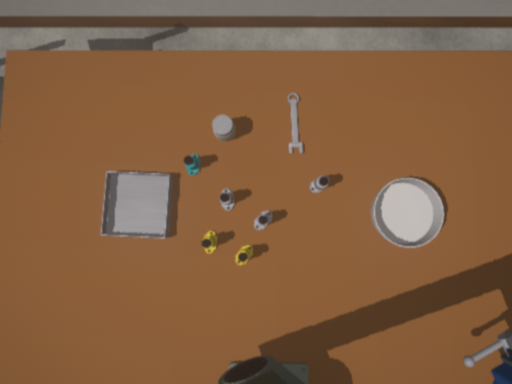

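View pics/side0.png

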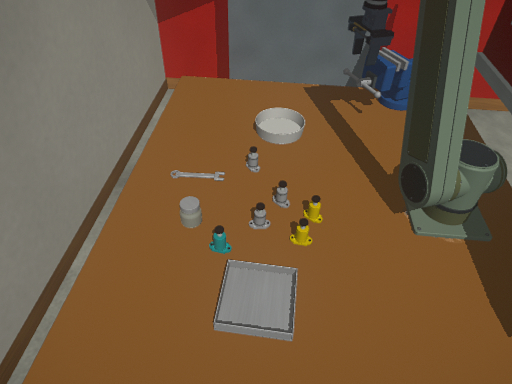

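The top view shows steel buffers near (226,198), (263,220) and (321,184), the tray at (137,205) and the tub at (408,213). The side view shows the same ones at (260,215), (282,193) and (253,158). Next I'll measure their positions.

```bash
cat > h.py <<'E'
from workcell import *
import cv2, numpy as np
def PM(n):
    c=camera_info(n);R=cv2.Rodrigues(np.array(c["rvec"]))[0];t=np.array(c["tvec"])
    K=np.array([[c["fx"],0,c["cx"]],[0,c["fy"],c["cy"]],[0,0,1]]);return K,R,t
def ray(n,uv,z):
    K,R,t=PM(n);d=R.T@np.linalg.inv(K)@np.array([uv[0],uv[1],1.]);o=-R.T@t
    return o+d*(z-o[2])/d[2]
def proj(n,p):
    K,R,t=PM(n);q=K@(R@np.array(p,float)+t);return q[:2]/q[2]
def tri(a,b):
    P=[K@np.c_[R,t] for K,R,t in (PM("top"),PM("side"))]
    X=cv2.triangulatePoints(P[0],P[1],np.array(a,float),np.array(b,float)).ravel();return X[:3]/X[3]
def cap(n,img,uv,r=11):
    m=(img.max(2)<50).astype(np.uint8)
    k,l,s,c=cv2.connectedComponentsWithStats(m)
    i=[j for j in range(1,k) if np.linalg.norm(c[j]-uv)<r and 15<s[j][4]<200]
    return [(c[j],s[j][4]) for j in i]
E
python3 - <<'E'
from h import *
T=cv2.imread("pics/top0.png");S=cv2.imread("pics/side0.png")
for nm,a,b in(("1",(225,198),(260,207)),("2",(266,216),(283,185)),("3",(323,181),(253,150))):
    ca,cb=cap("top",T,a),cap("side",S,b);print(nm,ca,cb)
    if ca and cb: print(" tri",tri(ca[0][0],cb[0][0]).round(1),"top z70",ray("top",ca[0][0],71).round(1),"side",ray("side",cb[0][0],70).round(1))
print("tray",[ray("top",p,30).round() for p in((105,171),(170,172),(166,239),(102,237))])
print("tub",ray("top",(408,213),45).round())
for n,p in(("yel1",(208,242)),("yel2",(243,257)),("turq",(189,160)),("jar",(223,125))): print(n,ray("top",p,70).round())
a=T[140:270,160:350];b=S[130:260,180:370]
cv2.imwrite("pics/z0.png",np.vstack([cv2.resize(x,None,fx=2.3*1.9,fy=2.3,interpolation=3) if 0 else cv2.resize(x,(428,293),interpolation=3) for x in(a,b)]))
E
```

```text
1 [] [(array([260.03125, 206.53125]), np.int32(32))]
2 [] [(array([282.35, 183.8 ]), np.int32(20))]
3 [] []
tray [array([598., 434.,  30.]), array([596., 261.,  30.]), array([420., 266.,  30.]), array([424., 434.,  30.])]
tub [ 490. -360.   45.]
yel1 [415. 150.  70.]
yel2 [378.  63.  70.]
turq [622. 203.  70.]
jar [713. 117.  70.]
```

View pics/z0.png

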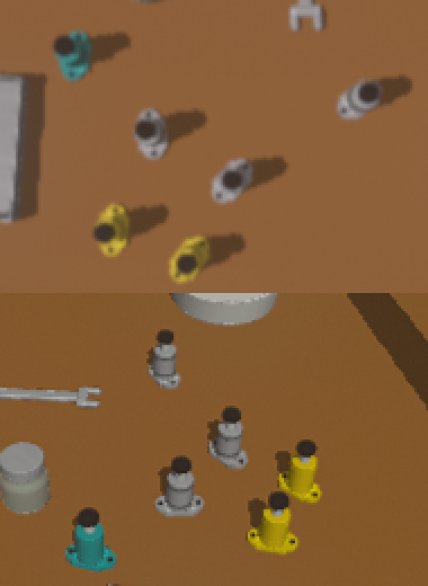

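The crop shows upright buffers whose black caps are at about (225,198), (263,220) and (324,181) in the top view. Shadows are brown, so I'll mask the caps by low saturation.

```bash
cat >> h.py <<'E'
def cap(n,img,uv,r=9):
    i=img.astype(int);m=((i.max(2)<95)&(i.max(2)-i.min(2)<28)).astype(np.uint8)
    y,x=np.mgrid[:384,:512];m[np.hypot(x-uv[0],y-uv[1])>r]=0
    k,l,s,c=cv2.connectedComponentsWithStats(m,connectivity=4)
    j=1+np.argmax(s[1:,4]);return c[j],s[j]
E
python3 - <<'E'
from h import *
T=cv2.imread("pics/top0.png");S=cv2.imread("pics/side0.png")
for nm,a,b in(("1",(225,198),(260,207)),("2",(263.5,220),(283,184)),("3",(324,181),(253,150))):
    ca,cb=cap("top",T,a),cap("side",S,b);print(nm,ca,cb)
    print(" tri",tri(ca[0],cb[0]).round(1),"top",ray("top",ca[0],73).round(1),"side",ray("side",cb[0],70).round(1))
E
```

```text
1 (array([226.89130435, 197.2826087 ]), array([220, 193,  14,  10,  92], dtype=int32)) (array([259.8       , 206.38181818]), array([256, 203,   9,   8,  55], dtype=int32))
 tri [526.7 105.5  60.6] top [526.4 104.3  73. ] side [525.6 115.1  70. ]
2 (array([264.43023256, 218.69767442]), array([259, 213,  12,  11,  86], dtype=int32)) (array([282.27659574, 184.21276596]), array([278, 181,   9,   7,  47], dtype=int32))
 tri [471.4   9.7  61.7] top [473.1   9.7  73. ] side [470.   19.3  70. ]
3 (array([323.94366197, 180.50704225]), array([319, 176,  10,  10,  71], dtype=int32)) (array([252.84210526, 149.73684211]), array([249, 147,   8,   7,  38], dtype=int32))
 tri [ 569.6 -141.6   63.3] top [ 569.7 -140.    73. ] side [ 567.8 -132.3   70. ]
```

Request:
move_arm(
  motion=[
    [0,[0.79,0.88,-0.1],[0,0,0]],
    [0,[0.79,0.88,-0.1],[0,0,0]],
    [0,[0.79,0.88,-0.1],[0,0,0]],
    [0,[0.79,0.88,-0.1],[0,0,0]],
    [0,[0.79,0.88,-0.2],[0,0,0]],
    [0,[0.79,0.88,-0.2],[0,0,0]],
    [0,[0.79,0.88,-0.2],[0,0,0]],
    [0,[0.79,0.88,-0.2],[0,0,0]],
    [0,[0.79,0.88,-0.2],[0,0,0]],
    [0,[0.79,0.88,-0.2],[0,0,0]],
    [0,[0.79,0.88,-0.4],[0,0,0]],
    [0,[0.79,0.88,-0.4],[0,0,0]],
    [0,[0.79,0.88,-0.4],[0,0,0]],
    [0,[0.79,0.88,-0.4],[0,0,0]],
    [0,[0.79,0.88,-0.4],[0,0,0]],
    [0,[0.79,0.88,-0.4],[0,0,0]],
    [0,[0.79,0.88,-0.4],[0,0,0]],
    [0,[0.77,0.9,-0.36],[0,0,0]],
    [0,[0,0,0],[0,0,0]],
    [0,[0,0,0],[0,0,0]],
  ],
)

```text
time_s: 1.77
ee_pos: [569.2, -135.9, 93.8]
ee_rot: [-179.9, 0.1, 22.0]
force: [0.7, -0.0, -0.3]
gripper_width: 0.6
gripper_force: 0.0
```

```bash
python3 - <<'E'
from h import *
S=grab_frame("side");T=grab_frame("top");s=state();print(s["ee_pos"],s["ee_rot"],s["force"])
p=s["ee_pos"];print(proj("side",p),proj("top",p))
cv2.imwrite("pics/s1.png",np.hstack([cv2.resize(S[80:200,190:320],(390,360),interpolation=3),cv2.resize(T[120:240,260:390],(390,360),interpolation=3)]))
E
```

```text
[ 568.65954587 -137.42364066   94.81084145] [-1.79992172e+02  5.73523879e-02  2.18799809e+01] [ 0.08932513 -0.87773069  0.47942893]
[252.8996222  142.22823368] [324.37794732 179.85406946]
```

View pics/s1.png

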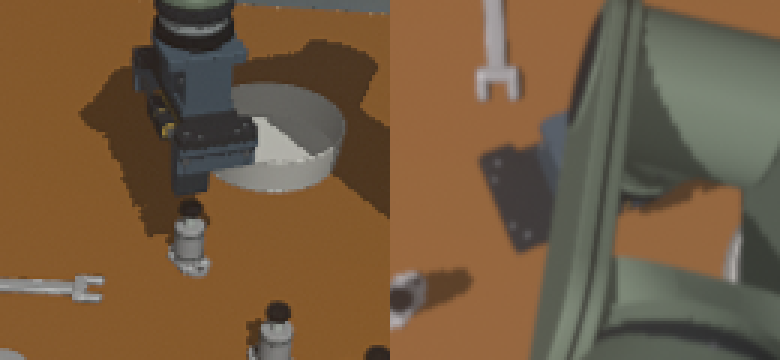

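The fingertips in the side view, at about (253,144), sit right over the cap at (253,149). I'll push now.

Request:
move_arm(
  motion=[
    [0,[0,0,-0.6],[0,0,0]],
    [0,[0,0,-0.2],[0,0,0]],
    [0,[0,0,-0.2],[0,0,0]],
    [0,[0,0,-0.12],[0,0,0]],
    [0,[0,0,0],[0,0,0]],
    [0,[0,0,0],[0,0,0]],
    [0,[0,0,0],[0,0,0]],
  ],
)

```text
time_s: 2.45
ee_pos: [569.2, -137.4, 67.5]
ee_rot: [180.0, -0.0, 21.9]
force: [-1.8, -0.4, 2.6]
gripper_width: 0.5
gripper_force: 1.3
```

Request:
move_arm(
  motion=[
    [0,[0,0,-0.16],[0,0,0]],
    [0,[0,0,0],[0,0,0]],
    [0,[0,0,0],[0,0,0]],
  ],
)

```text
time_s: 2.7
ee_pos: [569.2, -137.2, 62.9]
ee_rot: [180.0, 0.0, 21.9]
force: [-1.5, -0.4, 2.7]
gripper_width: 0.0
gripper_force: 1.5
```

B3 is weak (about 2.7 N at 11 mm). Now I'll grasp it.

Request:
move_arm(
  motion=[
    [0,[0,0,0.8],[0,0,0]],
    [70,[0,0,0.8],[0,0,0]],
    [70,[0,0,0],[0,0,0]],
    [70,[0,0,0],[0,0,0]],
    [70,[0,0,0],[0,0,0]],
    [70,[0,0,0],[0,0,0]],
    [70,[0,0,-0.8],[0,0,0]],
    [70,[0,0,-0.8],[0,0,0]],
    [70,[0,0,-0.8],[0,0,0]],
    [70,[0,0,-0.8],[0,0,0]],
    [70,[0,0,-0.4],[0,0,0]],
    [70,[0,0,-0.16],[0,0,0]],
    [25,[0,0,0],[0,0,0]],
    [25,[0,0,0],[0,0,0]],
    [25,[0,0,0],[0,0,0]],
    [25,[0,0,0],[0,0,0]],
    [25,[0,0,0],[0,0,0]],
    [25,[0,0,0],[0,0,0]],
  ],
  grip_force=20,
)

```text
time_s: 4.2
ee_pos: [569.6, -137.2, 9.6]
ee_rot: [180.0, -0.1, 21.9]
force: [-0.0, 0.1, 0.4]
gripper_width: 33.1
gripper_force: 1.7
```

Request:
move_arm(
  motion=[
    [25,[0,0,0],[0,0,0]],
    [25,[0,0,0],[0,0,0]],
    [25,[0,0,0.4],[0,0,0]],
    [25,[0,0,0.8],[0,0,0]],
    [25,[0,0,0.8],[0,0,0]],
    [25,[0,0,0.8],[0,0,0]],
    [25,[0,0,0.4],[0,0,0]],
  ],
)

```text
time_s: 4.78
ee_pos: [570.2, -137.4, 91.5]
ee_rot: [179.9, -0.1, 21.9]
force: [0.9, 0.1, -3.3]
gripper_width: 31.9
gripper_force: 20.0
```

Request:
move_arm(
  motion=[
    [25,[-0.1,-0.4,0],[0,0,0]],
    [25,[-0.18,-0.8,0],[0,0,0]],
    [25,[-0.18,-0.8,0],[0,0,0]],
    [25,[-0.18,-0.8,0],[0,0,0]],
    [25,[-0.18,-0.8,0],[0,0,0]],
    [25,[-0.18,-0.8,0],[0,0,0]],
    [25,[-0.18,-0.8,0],[0,0,0]],
    [25,[-0.18,-0.8,0],[0,0,0]],
    [25,[-0.18,-0.8,0],[0,0,0]],
    [25,[-0.18,-0.8,0],[0,0,0]],
    [25,[-0.16,-0.8,0],[0,0,0]],
    [25,[0,0,0],[0,0,0]],
    [25,[0,0,-0.8],[0,0,0]],
    [25,[0,0,-0.8],[0,0,0]],
    [25,[0,0,-0.8],[0,0,0]],
    [25,[0,0,-0.3],[0,0,0]],
    [25,[0,0,-0.26],[0,0,0]],
    [25,[0,0,0],[0,0,0]],
    [25,[0,0,0],[0,0,0]],
  ],
)

```text
time_s: 6.37
ee_pos: [522.5, -347.3, 15.2]
ee_rot: [180.0, -0.0, 21.9]
force: [0.2, -0.3, -2.1]
gripper_width: 31.6
gripper_force: 20.0
```

Request:
move_arm(
  motion=[
    [50,[0,0,-0.04],[0,0,0]],
    [50,[0,0,0],[0,0,0]],
    [50,[0,0,0],[0,0,0]],
    [50,[0,0,0],[0,0,0]],
    [50,[0,0,0.8],[0,0,0]],
    [50,[0,0,0.8],[0,0,0]],
    [50,[0,0,0.8],[0,0,0]],
    [50,[0,0,0.8],[0,0,0]],
    [50,[0,0,0.84],[0,0,0]],
  ],
)

```text
time_s: 7.12
ee_pos: [522.2, -347.0, 116.1]
ee_rot: [180.0, -0.0, 21.9]
force: [-1.1, -0.2, -0.0]
gripper_width: 50.1
gripper_force: 0.0
```

Request:
move_arm(
  motion=[
    [0,[-0.1,0.4,0],[0,0,0]],
    [0,[-0.13,0.9,0],[0,0,0]],
    [0,[-0.13,0.9,0],[0,0,0]],
    [0,[-0.13,0.9,0],[0,0,0]],
    [0,[-0.13,0.9,0],[0,0,0]],
    [0,[-0.13,0.9,0],[0,0,0]],
    [0,[-0.13,0.9,0],[0,0,0]],
    [0,[-0.13,0.9,0],[0,0,0]],
    [0,[-0.13,0.9,0],[0,0,0]],
    [0,[-0.13,0.9,0],[0,0,0]],
    [0,[-0.13,0.9,0],[0,0,0]],
    [0,[-0.13,0.9,0],[0,0,0]],
    [0,[-0.13,0.9,0],[0,0,0]],
    [0,[-0.13,0.9,0],[0,0,0]],
    [0,[-0.13,0.9,0],[0,0,0]],
    [0,[-0.13,0.9,-0.2],[0,0,0]],
    [0,[0,0.5,-0.5],[0,0,0]],
    [0,[0,0,0],[0,0,0]],
    [0,[0,0,0],[0,0,0]],
  ],
)

```text
time_s: 8.7
ee_pos: [470.0, 13.4, 96.9]
ee_rot: [-180.0, 0.1, 22.0]
force: [-0.3, 0.4, -0.2]
gripper_width: 0.5
gripper_force: 0.0
```

```bash
python3 - <<'E'
from h import *
S=grab_frame("side");s=state();p=s["ee_pos"];print(p,s["force"],proj("side",p),cap("side",S,(282.3,184.2))[0])
cv2.imwrite("pics/s2.png",cv2.resize(S[90:240,190:340],(600,600),interpolation=3))
E
```

```text
[470.68581262  12.76690766  97.35325178] [ 0.31140581 -0.92016286 -0.23651436] [282.8491652  175.26635328] [282.15686275 184.05882353]
```

View pics/s2.png

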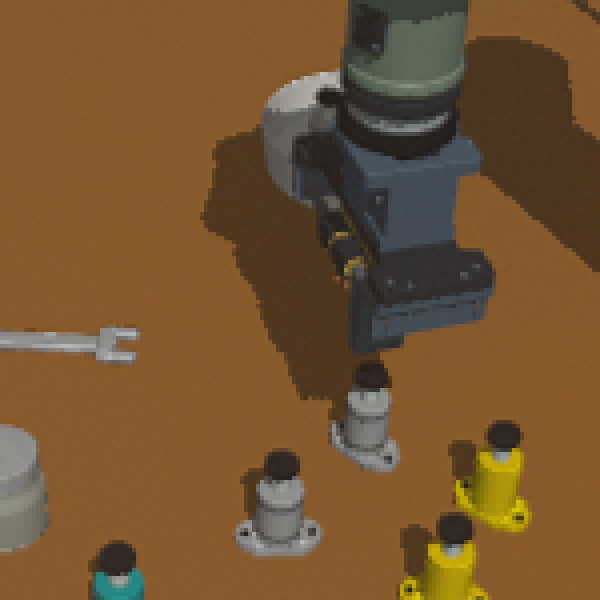

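The fingertips, at about (283,176), are above B2's cap at (282,184). I'll push.

Request:
move_arm(
  motion=[
    [0,[0,0,-0.7],[0,0,0]],
    [0,[0,0,-0.2],[0,0,0]],
    [0,[0,0,-0.2],[0,0,0]],
    [0,[0,0,-0.18],[0,0,0]],
    [0,[0,0,0],[0,0,0]],
    [0,[0,0,0],[0,0,0]],
    [0,[0,0,0],[0,0,0]],
  ],
)

```text
time_s: 9.33
ee_pos: [470.9, 12.1, 67.4]
ee_rot: [180.0, -0.0, 21.8]
force: [-4.1, 0.3, 15.0]
gripper_width: 0.4
gripper_force: 7.4
```

B2 is strong (15 N). I'll grasp it.

Request:
move_arm(
  motion=[
    [0,[0,0,0.7],[0,0,0]],
    [64,[0,0,0.8],[0,0,0]],
    [64,[0,0,0],[0,0,0]],
    [64,[0,0,0],[0,0,0]],
    [64,[0,0,0],[0,0,0]],
    [64,[0,0,0],[0,0,0]],
    [64,[0,0,-0.8],[0,0,0]],
    [64,[0,0,-0.8],[0,0,0]],
    [64,[0,0,-0.8],[0,0,0]],
    [64,[0,0,-0.8],[0,0,0]],
    [64,[0,0,-0.4],[0,0,0]],
    [64,[0,0,-0.16],[0,0,0]],
    [25,[0,0,0],[0,0,0]],
    [25,[0,0,0],[0,0,0]],
    [25,[0,0,0],[0,0,0]],
    [25,[0,0,0],[0,0,0]],
    [25,[0,0,0],[0,0,0]],
    [25,[0,0,0],[0,0,0]],
    [25,[0,0,0],[0,0,0]],
  ],
)

```text
time_s: 10.92
ee_pos: [471.3, 13.1, 9.6]
ee_rot: [180.0, -0.1, 21.9]
force: [-1.7, 1.8, 5.0]
gripper_width: 31.5
gripper_force: 20.0
```

Request:
move_arm(
  motion=[
    [25,[0,0,0],[0,0,0]],
    [25,[0,0,0.4],[0,0,0]],
    [25,[0,0,0.8],[0,0,0]],
    [25,[0,0,0.8],[0,0,0]],
    [25,[0,0,0.8],[0,0,0]],
    [25,[0,0,0.8],[0,0,0]],
    [25,[0,0,0.4],[0,0,0]],
  ],
)

```text
time_s: 11.5
ee_pos: [471.9, 12.7, 110.9]
ee_rot: [179.9, -0.2, 21.9]
force: [0.4, -0.4, -1.9]
gripper_width: 32.0
gripper_force: 20.0
```

Request:
move_arm(
  motion=[
    [25,[0.02,0.4,0],[0,0,0]],
    [25,[0.02,0.9,0],[0,0,0]],
    [25,[0.02,0.9,0],[0,0,0]],
    [25,[0.03,0.9,0],[0,0,0]],
    [25,[0.03,0.9,0],[0,0,0]],
    [25,[0.03,0.9,0],[0,0,0]],
    [25,[0.03,0.9,0],[0,0,0]],
    [25,[0.03,0.9,0],[0,0,0]],
    [25,[0.03,0.9,0],[0,0,0]],
    [25,[0.03,0.9,0],[0,0,0]],
    [25,[0.03,0.9,0],[0,0,0]],
    [25,[0.03,0.9,0],[0,0,0]],
    [25,[0.03,0.9,0],[0,0,0]],
    [25,[0,0.9,0],[0,0,0]],
    [25,[0,0.86,0],[0,0,0]],
    [25,[0,0,0],[0,0,0]],
    [25,[0,0,-0.8],[0,0,0]],
    [25,[0,0,-0.8],[0,0,0]],
    [25,[0,0,-0.8],[0,0,0]],
  ],
)

```text
time_s: 13.08
ee_pos: [479.0, 336.7, 47.2]
ee_rot: [180.0, 0.1, 21.9]
force: [0.1, -0.4, -2.1]
gripper_width: 31.5
gripper_force: 20.0
```

Request:
move_arm(
  motion=[
    [25,[0,0,-0.8],[0,0,0]],
    [25,[0,0,-0.3],[0,0,0]],
    [25,[0,0,-0.2],[0,0,0]],
    [25,[0,0,-0.12],[0,0,0]],
    [25,[0,0,-0.06],[0,0,0]],
    [25,[0,0,0],[0,0,0]],
    [25,[0,0,0],[0,0,0]],
  ],
)

```text
time_s: 13.67
ee_pos: [480.8, 337.4, 12.9]
ee_rot: [-180.0, -0.1, 21.9]
force: [-0.3, -0.6, -2.3]
gripper_width: 31.6
gripper_force: 20.0
```

Request:
move_arm(
  motion=[
    [25,[0,0,-0.04],[0,0,0]],
    [52,[0,0,0],[0,0,0]],
    [52,[0,0,0],[0,0,0]],
    [52,[0,0,0],[0,0,0]],
    [52,[0,0,0],[0,0,0]],
    [52,[0,0,0.8],[0,0,0]],
    [52,[0,0,0.8],[0,0,0]],
    [52,[0,0,0.8],[0,0,0]],
    [52,[0,0,0.8],[0,0,0]],
    [52,[0,0,0.8],[0,0,0]],
  ],
)

```text
time_s: 14.5
ee_pos: [479.9, 336.8, 111.8]
ee_rot: [180.0, 0.0, 21.9]
force: [-0.4, -0.1, -0.2]
gripper_width: 52.1
gripper_force: 0.0
```

Request:
move_arm(
  motion=[
    [0,[0.1,-0.5,0],[0,0,0]],
    [0,[0.18,-0.9,0],[0,0,0]],
    [0,[0.18,-0.9,0],[0,0,0]],
    [0,[0.18,-0.9,0],[0,0,0]],
    [0,[0.18,-0.9,0],[0,0,0]],
    [0,[0.18,-0.9,0],[0,0,0]],
    [0,[0.18,-0.9,0],[0,0,0]],
    [0,[0.18,-0.9,0],[0,0,0]],
    [0,[0.18,-0.9,0],[0,0,0]],
    [0,[0.18,-0.9,0],[0,0,0]],
    [0,[0.12,-0.48,-0.56],[0,0,0]],
    [0,[0,0,0],[0,0,0]],
    [0,[0,0,0],[0,0,0]],
  ],
)

```text
time_s: 15.58
ee_pos: [525.0, 108.9, 95.8]
ee_rot: [-180.0, 0.2, 21.8]
force: [0.5, 0.4, 0.3]
gripper_width: 0.5
gripper_force: 0.0
```

```bash
python3 - <<'E'
from h import *
S=grab_frame("side");s=state();p=s["ee_pos"];print(p,s["force"],proj("side",p),cap("side",S,(259.8,206.4))[0])
cv2.imwrite("pics/s3.png",cv2.resize(S[90:350,180:340],(480,780))[:600] if 0 else cv2.resize(S[110:350,180:340],(400,600)))
E
```

```text
[525.42312189 109.69606214  96.38307175] [0.97111219 0.40273073 0.35678379] [260.41233213 197.75213501] [259.62068966 206.29310345]
```

View pics/s3.png

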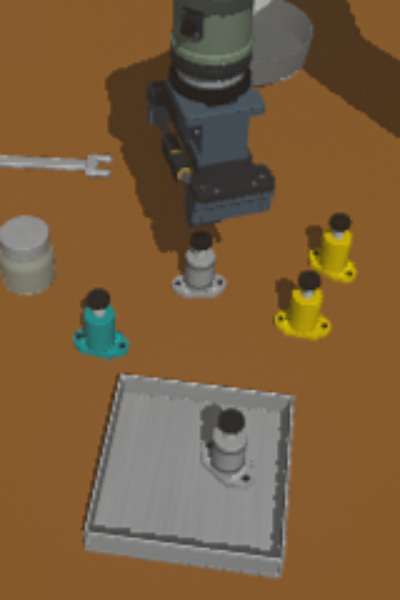

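B2 stands upright in the tray, and the fingers are above B1's cap. I'll push it.

Request:
move_arm(
  motion=[
    [0,[0,0,-0.7],[0,0,0]],
    [0,[0,0,-0.2],[0,0,0]],
    [0,[0,0,-0.2],[0,0,0]],
    [0,[0,0,-0.14],[0,0,0]],
    [0,[0,0,0],[0,0,0]],
    [0,[0,0,0],[0,0,0]],
    [0,[0,0,0],[0,0,0]],
  ],
)

```text
time_s: 16.22
ee_pos: [525.6, 110.6, 68.2]
ee_rot: [180.0, -0.0, 22.0]
force: [-4.6, -1.1, 14.2]
gripper_width: 0.3
gripper_force: 7.2
```

B1 is strong (14 N). I'll grasp it.

Request:
move_arm(
  motion=[
    [0,[0,0,0.7],[0,0,0]],
    [64,[0,0,0.8],[0,0,0]],
    [64,[0,0,0],[0,0,0]],
    [64,[0,0,0],[0,0,0]],
    [64,[0,0,0],[0,0,0]],
    [64,[0,0,0],[0,0,0]],
    [64,[0,0,-0.8],[0,0,0]],
    [64,[0,0,-0.8],[0,0,0]],
    [64,[0,0,-0.8],[0,0,0]],
    [64,[0,0,-0.8],[0,0,0]],
    [64,[0,0,-0.4],[0,0,0]],
    [64,[0,0,-0.18],[0,0,0]],
    [25,[0,0,0],[0,0,0]],
    [25,[0,0,0],[0,0,0]],
    [25,[0,0,0],[0,0,0]],
    [25,[0,0,0],[0,0,0]],
    [25,[0,0,0],[0,0,0]],
    [25,[0,0,0],[0,0,0]],
    [25,[0,0,0],[0,0,0]],
  ],
)

```text
time_s: 17.8
ee_pos: [526.4, 110.3, 9.8]
ee_rot: [-180.0, -0.1, 21.9]
force: [-0.8, 2.2, 5.5]
gripper_width: 31.8
gripper_force: 20.0
```

Request:
move_arm(
  motion=[
    [25,[0,0,0],[0,0,0]],
    [25,[0,0,0.4],[0,0,0]],
    [25,[0,0,0.8],[0,0,0]],
    [25,[0,0,0.8],[0,0,0]],
    [25,[0,0,0.8],[0,0,0]],
    [25,[0,0,0.8],[0,0,0]],
    [25,[0,0,0.4],[0,0,0]],
  ],
)

```text
time_s: 18.38
ee_pos: [526.9, 109.8, 111.4]
ee_rot: [179.9, -0.2, 21.9]
force: [-0.1, -0.0, -1.1]
gripper_width: 31.6
gripper_force: 20.0
```

Request:
move_arm(
  motion=[
    [25,[0.04,0.5,0],[0,0,0]],
    [25,[0.07,0.9,0],[0,0,0]],
    [25,[0.07,0.9,0],[0,0,0]],
    [25,[0.07,0.9,0],[0,0,0]],
    [25,[0.07,0.9,0],[0,0,0]],
    [25,[0.07,0.9,0],[0,0,0]],
    [25,[0.07,0.9,0],[0,0,0]],
    [25,[0.07,0.9,0],[0,0,0]],
    [25,[0.07,0.9,0],[0,0,0]],
    [25,[0.07,0.9,0],[0,0,0]],
    [25,[0.07,0.9,0],[0,0,0]],
    [25,[0.06,0.62,0],[0,0,0]],
    [25,[0,0,0],[0,0,0]],
    [25,[0,0,-0.8],[0,0,0]],
    [25,[0,0,-0.8],[0,0,0]],
    [25,[0,0,-0.8],[0,0,0]],
  ],
)

```text
time_s: 19.72
ee_pos: [545.1, 362.5, 47.2]
ee_rot: [180.0, 0.1, 21.9]
force: [0.6, -0.4, -1.9]
gripper_width: 31.6
gripper_force: 20.0
```

Request:
move_arm(
  motion=[
    [25,[0,0,-0.8],[0,0,0]],
    [25,[0,0,-0.3],[0,0,0]],
    [25,[0,0,-0.2],[0,0,0]],
    [25,[0,0,-0.12],[0,0,0]],
    [25,[0,0,-0.08],[0,0,0]],
    [25,[0,0,0],[0,0,0]],
    [25,[0,0,0],[0,0,0]],
  ],
)

```text
time_s: 20.3
ee_pos: [546.7, 363.3, 12.9]
ee_rot: [-180.0, -0.1, 21.9]
force: [-0.3, -0.6, 1.5]
gripper_width: 31.9
gripper_force: 20.0
```

Request:
move_arm(
  motion=[
    [25,[0,0,-0.02],[0,0,0]],
    [50,[0,0,0],[0,0,0]],
    [50,[0,0,0],[0,0,0]],
    [50,[0,0,0],[0,0,0]],
    [50,[0,0,0],[0,0,0]],
    [50,[0,0,0.8],[0,0,0]],
    [50,[0,0,0.8],[0,0,0]],
    [50,[0,0,0.8],[0,0,0]],
    [50,[0,0,0.8],[0,0,0]],
    [50,[0,0,0.8],[0,0,0]],
    [50,[-0.9,-0.9,0.5],[0,0,0]],
    [50,[-0.9,-0.9,0.5],[0,0,0]],
    [50,[-0.9,-0.9,0.5],[0,0,0]],
    [50,[-0.9,-0.9,0.5],[0,0,0]],
    [50,[-0.9,-0.9,0.5],[0,0,0]],
    [50,[0,-1,0],[0,0,0]],
    [50,[0,-1,0],[0,0,0]],
    [50,[0,-1,0],[0,0,0]],
    [50,[0,-1,0],[0,0,0]],
    [50,[0,0,0],[0,0,0]],
  ],
)

```text
time_s: 21.97
ee_pos: [432.9, 147.2, 173.6]
ee_rot: [179.9, 0.1, 21.7]
force: [-0.3, -0.7, 0.4]
gripper_width: 49.8
gripper_force: 0.0
```

```bash
python3 - <<'E'
from h import *
S=grab_frame("side");T=grab_frame("top");print(state()["force"])
cv2.imwrite("pics/end.png",np.vstack([cv2.resize(S[95:345,170:350],(396,550))[:, :]]) if 0 else np.hstack([cv2.resize(S[95:345,170:350],(396,550)),cv2.resize(T[130:290,80:460],(400,550) if 0 else (400,168)).repeat(1,0) if 0 else cv2.copyMakeBorder(cv2.resize(T[130:290,80:460],(400,168)),0,382,0,0,0)]))
E
```

```text
[0.24829747 0.31806183 0.65739648]
```

View pics/end.png

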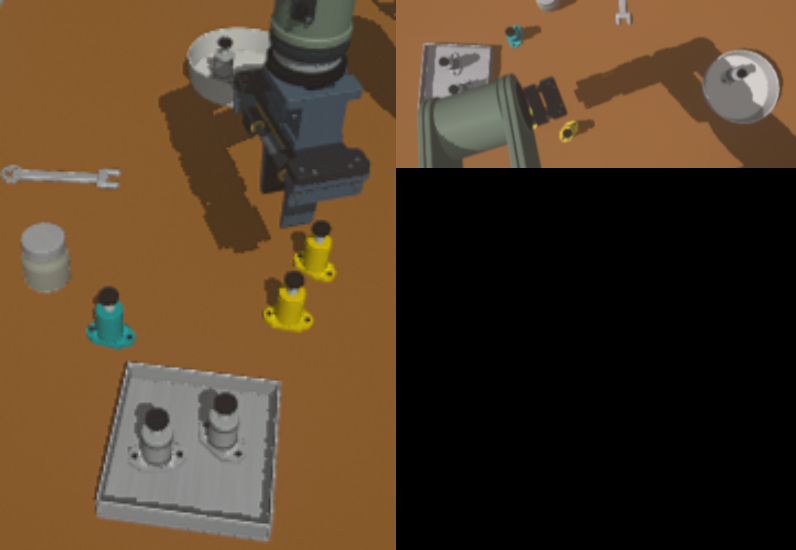

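Both strong buffers stand upright in the tray, at crop positions (157,435) and (224,420). The weak one is in the tub at (224,55), and the jar and wrench haven't moved. I'll hand in the job.

```bash
python3 -c "
from workcell import *
print(job_done())"
```

```text
the job is handed in; nothing more can be done
None
```

The job is handed in at about 22 s: the two strong buffers (14–15 N) stand upright in the tray, the weak one (about 2.7 N) is in the tub, the jar and wrench are unmoved, and no verdict came back from the judge.

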